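# Borehole samples into the carrier, in order of depth

### The arm

A 6-joint arm with a two-finger parallel gripper is mounted at the origin on a cart in front of the work surface, level with it; the furniture and walls round the work are solid. World frame = base frame: x ahead of the robot, y to its left, z up, the work surface at z = 0. Lengths are in m, angles in rad, forces in N, time in s.
With the tool pointing down it reaches from about 0.325 to 0.75 m from the base axis. Payload 7.6 kg.
Tool frame: the origin (TCP) lies at the very end of the fingers, on their centre line; the grasp point (between the pads) lies 19 mm behind it (r.tcp_to_grasp is the distance from the TCP to the grasp point, in m); z points along the fingers, y is the line along which they close (so a half turn about z gives the same grasp; the last joint's range is limited). The gripper opens to 85 mm and grips with 20 to 120 N. Pads are 22 mm wide; open, the fingers measure 114 mm over their backs; the gripper's body (76 mm by 85 mm) begins 54 mm behind the grasp point. The pads swing forward as they close: fully open they stand 13 mm farther back than shut.
Start: joints at [-1.215, 0.052, 1.401, -0, 1.689, -0.07], TCP at [0.217, -0.478, 0.231] pointing down, gripper open.
Joint ranges: [-2.9, 2.9], [-0.91, 2.17], [0.12, 2.37], [-1.06, 4.2], [0.26, 2.73], [-2.93, 2.93]. Speed limits (rad/s): [2.57, 2.57, 3.01, 3.14, 3.14, 3.14].

### API

Orientations are given as a unit quaternion [x, y, z, w].
In Python, from cell import status, snapshot, job, r gives the robot as it stands.
- The arm moves only by the tool move_arm, never from a script. Its argument "series" is a list of rows, each a list of 5 numbers: the closure, from 0 (fully open) to 1 (shut), then the shift along the tool's x, y, z in cm, then the turn about the tool's z in rad. In form: [[grip, tx, ty, tz, yaw], ...]. A call has 1 to 20 rows; each row shifts and turns the commanded pose from where the row before left it, along the tool's axes as they then stand; what a row does not reach is not made up. A row lasts 1/12 s, in which the tool goes at most 41.7 mm and 7.16 degrees, less where a joint would pass 70% of its speed; a pose out of reach is approached as far as the arm can. A call is refused whole if a number of a shift passes 4.17 or a number of a turn 0.125, either way. A call with a gripper value outside its range is refused whole. The fingers move at their own pace and stop on an object; "force" is the grip in N (left out, the last holds). Time passes only in rows, so rows that do not move let the fingers close. It gives the time, the measured TCP pose, the force, the opening and the grip force at its end, in the units of the state.
- status.sense(): the state, without advancing time (a new reading comes with each control period).
- snapshot(name): name is "scene" or "side" or "wrist"; returns a dict with "img" (384x512x3 uint8, red, green, blue), "fov_y" (degrees; the focal length in pixels is half the picture's height over the tangent of half this angle, whatever the lens; pixels are square), "cx", "cy" (the principal point, pixels), "extrinsics" (4x4, takes a point from world to camera coordinates); the wrist camera has in their place "T_tool_cam" (4x4, takes a point from camera to tool coordinates, whose origin is the TCP and whose axes are the flange's). Camera axes: x right, y down, z forward; pixel columns grow to the right and rows downward; lengths in m; the calibration is good to about 2 mm. A picture is of the moment at which its call begins: read the wrist's pose just before it. There is no depth.
- job.sign_off(): hands the job in; it is judged then, once.
The state is a dict: "time": time; "joints": joint angles; "joint_vel": joint speeds; "tau": joint torques, N m; "tcp_pos": TCP position; "orientation": TCP orientation; "force": force on the tool from outside, world axes, zero at the start; "wrist_torque": the same for the moment, N m; "finger_gap": finger opening in m; "grasp_force": force on a finger pad.
Only numpy, scipy, OpenCV 4.12 (cv2) and the standard library are available. Lean on these libraries where they do the work, as an engineer would, in place of code of your own. Each camera call takes 0.05 s, during which the arm holds its last target. There are 200 camera calls.

### The job

The four samples of one borehole stand on the sample rack in order of depth, the shallowest next to the rack's sloping card holder. Move them into the four wells of the wooden carrier, one in each, in the same order of depth with the shallowest next to the carrier's handle and the deepest farthest from it. Keep every sample upright all the time, and leave them standing on the floors of their wells, released.

Things in the scene. Friction and masses are not known exactly. Their poses are not given: they have to be found in the camera images.
- jar: white round sample jar with a blue screw lid (closed): body 42 mm across, lid 46 mm across and the top 14 mm of it, 56 mm high, about 0.1 kg. Origin: centre of its underside, z up along its axis.
- lidded_tin: round aluminium moisture tin with its lid on: body 58 mm across, lid 61 mm across on the top 9 mm, 45 mm high, about 0.12 kg; the lid is tight. Origin: centre of its underside, z up along its axis.
- open_tin: round aluminium moisture tin without a lid, some dry soil fixed inside: 63 mm across, 42 mm high, about 0.1 kg. Origin: centre of its underside, z up along its axis.
- liner: sealed brass sample liner, an upright tube 50 mm across with a black plastic cap at each end (55 mm across, 16 mm high), 72 mm high in all, about 0.25 kg. Origin: centre of its underside, z up along its axis.
- rest_a: flat black rubber disc, 70 mm across and 6 mm thick, one of the four alike in a row along the sample rack; fixed; the jar stands centred on this one at the start. Origin: centre of its underside, 12 mm above the desk (its top is 18 mm above the desk)
- rest_b: flat black rubber disc, 70 mm across and 6 mm thick, one of the four alike in a row along the sample rack; fixed; the lidded tin stands centred on this one at the start. Origin: centre of its underside, 12 mm above the desk (its top is 18 mm above the desk)
- rest_c: flat black rubber disc, 70 mm across and 6 mm thick, one of the four alike in a row along the sample rack; fixed; the open tin stands centred on this one at the start. Origin: centre of its underside, 12 mm above the desk (its top is 18 mm above the desk)
- rest_d: flat black rubber disc, 70 mm across and 6 mm thick, one of the four alike in a row along the sample rack; fixed; the liner stands centred on this one at the start. Origin: centre of its underside, 12 mm above the desk (its top is 18 mm above the desk)
- sample_rack: fixed grey board 310 x 92 mm, 12 mm high (long edges 17 mm), turned any way, with the four rests along its x axis (centres x = -114, -38, 38, 114 mm). On its -x end is the sloping card holder with a blank white card, 74 mm wide, reaching 34 mm beyond the board, top 36 mm above the desk: the shallowest sample is the one at the most negative x. Origin: centre of its underside on the desk; z up.
- carrier: fixed light wooden board 342 x 98 x 20 mm with four round wells along its x axis (centres x = -126, -42, 42, 126 mm, y = 0), each 78 mm across, 12 mm deep: floor 8 mm, board top 20 mm above the desk. A flat steel bar handle projects 30 mm from its -x end: the shallowest sample goes to x = -126 mm. Origin: centre of its underside on the desk; z up.
Mind the look-alikes: they are no part of the job. Leave any green or red look-alike of the jar alone.

How it is judged:
By the outcome, as a careful person would: the job done as asked, in the order asked, and still so for the second after the job is handed in, with the robot touching nothing.
It also fails if it takes over 96 s, if anything falls off the work surface, if the arm or the gripper's body presses on something with over 40 N, if the wrist force passes 120 N, or if a joint passes its speed limit or range.

## Working session

There is one attempt and no reset: what is moved stays moved. The work goes in short steps, Python scripts to look and compute and a tool call to move; the robot and the scene stay as the last step left them, time stands still between calls to the robot, and variables do not carry over. Pictures are saved under pics/ and viewed, at most 14 in all, crops included, and the job is handed in when it is done.

Besides the shell and the picture viewer there is one more tool, called after "Request:" as name(argument=value, ...), one argument or row to a line, values as JSON. move_arm: Moves the arm, as the interface text tells. Its arguments: {"type":"object","properties":{"series":{"type":"array"},"force":{"type":"number"}},"required":["series"]}

```bash
mkdir -p pics; ls; python3 - <<'E'
from cell import status,snapshot,r
import cv2,numpy as np
s=status.sense();print(s)
ims=[]
for n in("scene","side"):
    d=snapshot(n);cv2.imwrite(f"pics/{n}0.png",d["img"][:,:,::-1]);np.savez(f"{n}0.npz",**d)
    print(n,d["fov_y"],d["cx"],d["cy"],d["extrinsics"].round(3).tolist() if hasattr(d["extrinsics"],'round') else d["extrinsics"])
print(r.tcp_to_grasp)
E
```

```text
pics
{'time': 0.0, 'joints': array([-1.21530786e+00,  5.28639034e-02,  1.40170811e+00,  2.69143149e-05,
        1.68858115e+00, -7.02837737e-02]), 'joint_vel': array([-6.61390633e-04,  2.82758717e-03, -2.34738262e-04,  1.86789652e-03,
       -7.37440464e-04,  1.47942493e-05]), 'tau': array([-4.87367397e-04, -3.81673086e+01, -3.60186195e+01, -8.06229332e-05,
        6.23910586e-03, -1.28630845e-05]), 'tcp_pos': array([ 0.21677259, -0.47784093,  0.2304666 ]), 'orientation': array([ 9.77424573e-01,  2.11283213e-01, -9.76597861e-05, -7.74233097e-04]), 'force': array([ 0.64179928,  0.69754643, -0.0409816 ]), 'wrist_torque': array([ 0.02922745, -0.00030813, -0.01807434]), 'grasp_force': 0.0, 'finger_gap': 0.08523386458740558}
scene 48.58276012345432 252.1741032107255 197.3209861123705 [[0.522, -0.853, 0.002, -0.365], [-0.652, -0.401, -0.644, 0.328], [0.55, 0.335, -0.765, 0.901], [0.0, 0.0, 0.0, 1.0]]
side 54.302794598408624 256.40256880933214 193.25691021878208 [[0.962, -0.271, 0.023, -0.554], [-0.142, -0.573, -0.807, 0.083], [0.232, 0.774, -0.59, 0.846], [0.0, 0.0, 0.0, 1.0]]
0.0187
```

View pics/scene0.png

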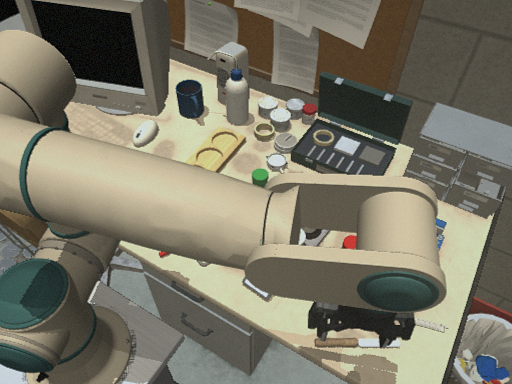

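View pics/side0.png

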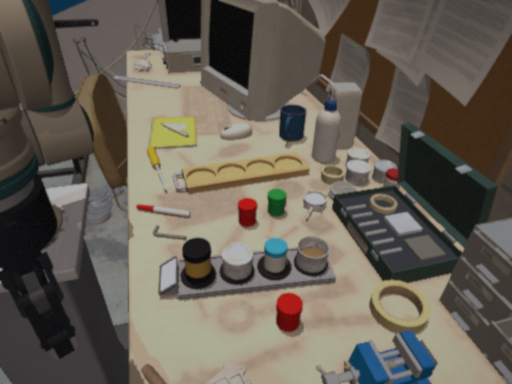

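The side view shows the rack with its card holder at the left (165,275). From the card: liner (197,262), lidded tin (237,262), jar (275,258), open tin (312,255). The carrier is at (245,172), with its handle apparently at the left (180,182). I'll zoom in for the corners.

```bash
python3 - <<'E'
import cv2
i=cv2.imread("pics/side0.png")[145:305,150:345]
cv2.imwrite("pics/z1.png",cv2.resize(i,None,fx=4,fy=3.75,interpolation=cv2.INTER_CUBIC))
E
```

```text
(no output)
```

View pics/z1.png

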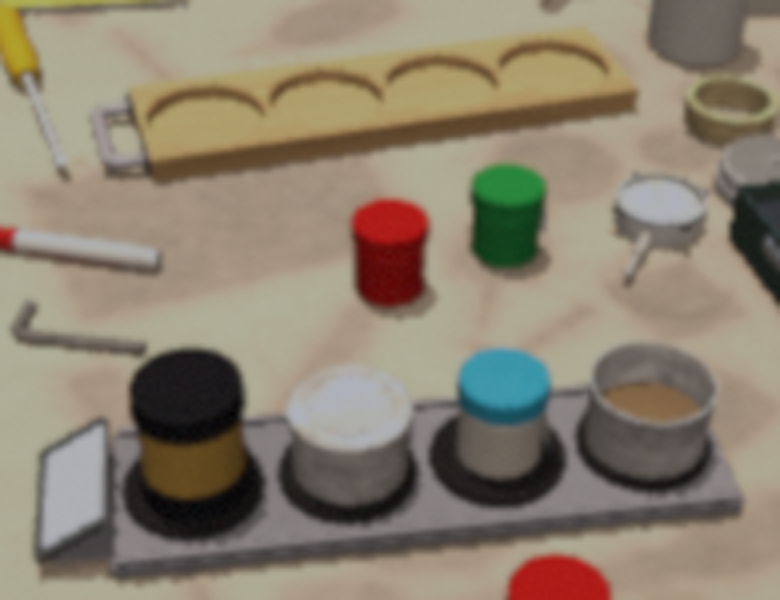

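The zoom confirms the order liner, lidded tin, jar, open tin from the card, and the steel handle at the carrier's left end. I'll cast rays for the lid-top centres and the carrier-top corners.

```bash
cat > h.py <<'E'
import numpy as np
def ray(d,uv,z):
    E=np.array(d["extrinsics"]);f=192/np.tan(np.radians(float(d["fov_y"]))/2)
    R=E[:3,:3];c=-R.T@E[:3,3];v=R.T@np.array([(uv[0]-float(d["cx"]))/f,(uv[1]-float(d["cy"]))/f,1])
    return c+v*(z-c[2])/v[2]
E
python3 - <<'E'
import numpy as np
from h import ray
d=np.load("side0.npz")
P=lambda x,y,z:ray(d,(x/4+150-.4,y/3.75+145-.4),z)[:2]
S=np.array([P(187,378,.09),P(349,405,.063),P(504,375,.074),P(653,378,.060)])
print(S.round(4),np.diff(S,axis=0).round(4))
v=S[3]-S[0];print("rack ang",np.degrees(np.arctan2(v[1],v[0])),np.linalg.norm(v))
C=np.array([P(152,162,.02),P(635,93,.02),P(590,32,.02),P(132,88,.02)])
print(C.round(4),C.mean(0).round(4));
for a,b in((0,1),(3,2)):
  v=C[b]-C[a];print(np.degrees(np.arctan2(v[1],v[0])),np.linalg.norm(v))
for a in [(390,222,.056),(507,187,.056),(558,580,.056)]:print("decoy",P(*a))
E
```

```text
[[ 0.3888 -0.2472]
 [ 0.4629 -0.2577]
 [ 0.5377 -0.266 ]
 [ 0.6139 -0.2729]] [[ 0.0742 -0.0105]
 [ 0.0748 -0.0083]
 [ 0.0763 -0.0069]]
rack ang -6.512619238877632 0.2266338526211824
[[0.4037 0.0405]
 [0.7398 0.0489]
 [0.7413 0.1411]
 [0.4024 0.1379]] [0.5718 0.0921]
1.435106672743243 0.3362661709042099
0.5493109789272193 0.3389072234486978
decoy [ 0.52271523 -0.10608499]
decoy [ 0.59877831 -0.08801251]
decoy [ 0.52527148 -0.38127481]
```

Request:
move_arm(
  series=[
    [0,0,0,-0.5,0.106],
    [0,0,0,-0.5,0.106],
    [0,0,0,-0.5,0.107],
    [0,0,0,-0.5,0.107],
    [0,2,-1.5,-0.5,0],
    [0,2,-1.5,-0.5,0],
    [0,2,-1.5,-0.5,0],
    [0,2,-1.5,-0.5,0],
    [0,2,-1.5,-0.5,0],
    [0,2,-1.5,-0.5,0],
    [0,2,-1.5,-0.5,0],
    [0,2,-1.5,-0.5,0],
    [0,2,-1.5,-0.5,0],
    [0,2,-1.5,-0.5,0],
    [0,2,-1.5,0,0],
    [0,2,-1.5,0,0],
    [0,2,-1.5,0,0],
    [0,2,-1.5,0,0],
    [0,0,0,0,0],
    [0,0,0,0,0],
  ],
)

```text
time: 1.77
tcp_pos: [0.4974, -0.2675, 0.3005]
orientation: [1.0, 0.001, -0.001, -0.0]
force: [-1.0, -1.3, 0.8]
finger_gap: 0.0853
grasp_force: 0.0
```

```bash
cat > w.py <<'E'
import numpy as np,cv2,sys
from scipy.spatial.transform import Rotation as Ro
from cell import status,snapshot
def wrist(name):
    s=status.sense();d=snapshot("wrist")
    T=np.eye(4);T[:3,:3]=Ro.from_quat(s["orientation"]).as_matrix();T[:3,3]=s["tcp_pos"]
    E=np.linalg.inv(T@np.array(d["T_tool_cam"]))
    np.savez(name+".npz",extrinsics=E,fov_y=d["fov_y"],cx=d["cx"],cy=d["cy"],img=d["img"])
    cv2.imwrite(f"pics/{name}.png",d["img"][:,:,::-1])
    print(s["time"],s["tcp_pos"].round(4),s["joints"].round(2),T[:3,:3].round(3).tolist(),"cam",np.linalg.inv(E)[:3,3].round(3))
if __name__=="__main__":wrist(sys.argv[1])
E
python3 w.py w1
```

```text
1.7667 [ 0.4974 -0.2675  0.3005] [-0.56  0.16  1.15 -0.    1.83  1.01] [[1.0, 0.002, -0.001], [0.002, -1.0, 0.001], [-0.001, -0.001, -1.0]] cam [ 0.563 -0.267  0.443]
```

View pics/w1.png

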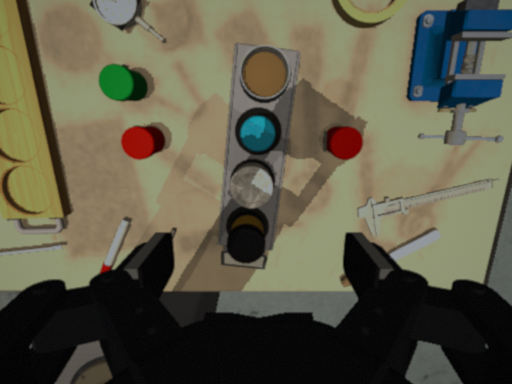

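The wrist view shows the open tin (265,74), jar (259,133), lidded tin (252,185) and liner cap (246,243), with the card below at (243,260). Next, a look at the carrier.

Request:
move_arm(
  series=[
    [0,0,-2.5,0,0],
    [0,0,-2.5,0,0],
    [0,0,-2.5,0,0],
    [0,0,-2.5,0,0],
    [0,0,-2.5,0,0],
    [0,0,-2.5,0,0],
    [0,0,-2.5,0,0],
    [0,0,-2.5,0,0],
    [0,0,-2.5,0,0],
    [0,0,-2.5,0,0],
    [0,0,-2.5,0,0],
    [0,0,-2.5,0,0],
    [0,0,-2.5,0,0],
    [0,0,-2.5,0,0],
    [0,0,0,0,0],
    [0,0,0,0,0],
  ],
)

```text
time: 3.15
tcp_pos: [0.4967, 0.0816, 0.3013]
orientation: [1.0, 0.0, -0.0, 0.0]
force: [0.0, -0.9, -0.3]
finger_gap: 0.0853
grasp_force: 0.0
```

```bash
python3 w.py w2
```

```text
3.15 [0.4967 0.0816 0.3013] [ 0.09 -0.01  1.33 -0.    1.83  1.66] [[1.0, 0.0, -0.0], [0.0, -1.0, -0.001], [-0.0, 0.001, -1.0]] cam [0.562 0.082 0.444]
```

View pics/w2.png

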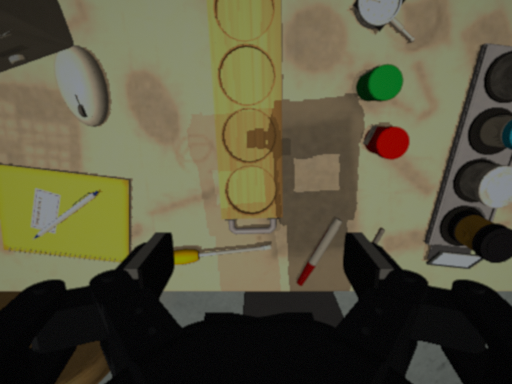

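The carrier shows well rims centred at about (251,189), (249,135), (246,75) and (244,11), with the handle below at (252,226), on the near end.

```bash
python3 - <<'E'
import numpy as np
from h import ray
a=np.load("w1.npz");b=np.load("w2.npz");s=np.load("side0.npz")
for n,u,z in(("liner",(246,243),.09),("lt",(252,185),.063),("jar",(259,133),.074),("ot",(265,74),.06)):print(n,ray(a,u,z).round(4))
W=np.array([ray(b,u,.02)[:2] for u in((251,189.5),(249,135),(246.5,75),(244,12))])
print(W.round(4),np.diff(W,axis=0).round(4))
v=W[3]-W[0];print(np.degrees(np.arctan2(v[1],v[0])))
print("bottle",ray(s,(325,162),0),"cup",ray(s,(292,138),0),"clear tins",ray(s,(332,178),0))
E
```

```text
liner [ 0.3928 -0.2506  0.09  ]
lt [ 0.4675 -0.2585  0.063 ]
jar [ 0.5391 -0.268   0.074 ]
ot [ 0.6114 -0.2755  0.06  ]
[[0.4491 0.0929]
 [0.5323 0.0953]
 [0.615  0.0981]
 [0.6932 0.1006]] [[0.0833 0.0024]
 [0.0827 0.0028]
 [0.0782 0.0025]]
1.8239260242606434
bottle [0.81806456 0.10433716 0.        ] cup [0.77435835 0.27070005 0.        ] clear tins [0.80158706 0.0201909  0.        ]
```

Request:
move_arm(
  series=[
    [0,-0.77,2.36,0.7,0],
    [0,-0.77,2.36,0.7,0],
    [0,-0.77,2.36,0.7,0],
    [0,-0.77,2.36,0.7,0],
    [0,-0.77,2.36,0.7,0],
    [0,-0.77,2.36,0.7,0],
    [0,-0.77,2.36,0.7,0],
    [0,-0.77,2.36,0.7,0],
    [0,-0.77,2.36,0.7,0],
    [0,-0.77,2.36,0.7,0],
    [0,-0.77,2.36,0.7,0],
    [0,-0.77,2.36,0.7,0],
    [0,-0.77,2.36,0.7,0],
    [0,-0.77,2.36,0.7,0],
    [0,0,0,0,0],
    [0,0,0,0,0],
  ],
)

```text
time: 4.53
tcp_pos: [0.3877, -0.2503, 0.2029]
orientation: [1.0, -0.002, -0.0, -0.0]
force: [-0.2, -1.1, 0.2]
finger_gap: 0.0854
grasp_force: 0.0
```

Request:
move_arm(
  series=[
    [0,0,0,1.5,0],
    [0,0,0,2,0],
    [0,0,0,2,0],
    [0,0,0,2,0],
    [0,0,0,2,0],
    [0,0,0,2,0],
    [0,0,0,2,0],
    [0,0,0,1,0],
    [0,0,0,0.5,0],
    [0,0,0,0,0],
    [0,0,0,0,0],
  ],
)

```text
time: 5.45
tcp_pos: [0.3896, -0.2489, 0.0544]
orientation: [1.0, -0.0, 0.001, 0.0]
force: [0.6, -0.0, 1.0]
finger_gap: 0.0856
grasp_force: 0.0
```

```bash
python3 - <<'E'
from cell import snapshot
import cv2
i=snapshot("side")["img"][190:310,130:345,::-1]
cv2.imwrite("pics/g1.png",cv2.resize(i,None,fx=3,fy=3,interpolation=cv2.INTER_CUBIC))
E
```

```text
(no output)
```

View pics/g1.png

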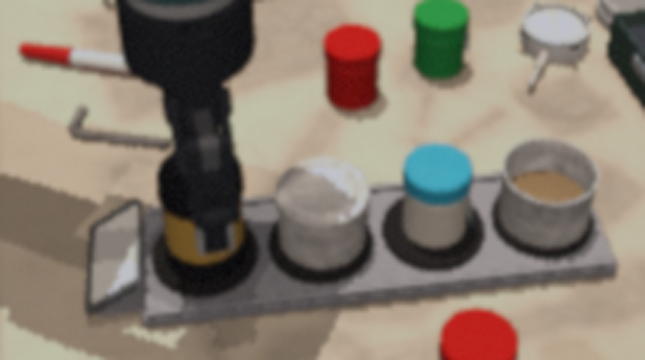

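The open fingers straddle the liner at about (205,200), centred on it. I'll go down slightly and close.

Request:
move_arm(
  series=[
    [0,0,0,1,0],
    [0,0,0,0.8,0],
    [0,0,0,0,0],
    [0.6,0,0,0,0],
    [0.7,0,0,0,0],
    [1,0,0,0,0],
    [1,0,0,0,0],
    [1,0,0,0,0],
    [1,0,0,0,0],
    [1,0,0,0,0],
    [1,0,0,0,0],
    [1,0,0,0,0],
  ],
  force=45,
)

```text
time: 6.5
tcp_pos: [0.3895, -0.249, 0.0361]
orientation: [1.0, -0.0, 0.001, 0.001]
force: [0.0, -0.5, 6.2]
finger_gap: 0.0512
grasp_force: 36.3
```

Request:
move_arm(
  series=[
    [1,0,0,-0.5,0],
    [1,0,0,-1.5,0],
    [1,0,0,-2,0],
    [1,0,0,-2,0],
    [1,0,0,-2,0],
    [1,0,0,-1.5,0],
    [1,0,0,-0.5,0],
    [1,0,0,0,0],
  ],
)

```text
time: 7.17
tcp_pos: [0.3894, -0.2487, 0.1361]
orientation: [1.0, -0.0, 0.001, 0.0]
force: [0.3, -0.4, -3.9]
finger_gap: 0.0513
grasp_force: 39.3
```

Request:
move_arm(
  series=[
    [1,0.15,-0.9,0,0],
    [1,0.3,-1.8,0,0],
    [1,0.36,-2.13,0,0],
    [1,0.36,-2.13,0,0],
    [1,0.36,-2.13,0,0],
    [1,0.36,-2.13,0,0],
    [1,0.36,-2.13,0,0],
    [1,0.36,-2.13,0,0],
    [1,0.36,-2.13,0,0],
    [1,0.36,-2.13,0,0],
    [1,0.36,-2.13,0,0],
    [1,0.36,-2.13,0,0],
    [1,0.36,-2.13,0,0],
    [1,0.36,-2.13,0,0],
    [1,0.36,-2.13,0,0],
    [1,0.36,-2.13,0,0],
    [1,0.26,-1.6,0,0],
    [1,0,0,0,0],
    [1,0,0,0,0],
    [1,0,0,0,0],
  ],
)

```text
time: 8.83
tcp_pos: [0.4459, 0.0923, 0.1342]
orientation: [1.0, -0.0, -0.001, 0.0]
force: [0.2, 0.1, -2.9]
finger_gap: 0.0512
grasp_force: 39.3
```

Request:
move_arm(
  series=[
    [1,0,0,0.8,0],
    [1,0,0,1.6,0],
    [1,0,0,2,0],
    [1,0,0,2,0],
    [1,0,0,1.6,0],
    [1,0,0,1,0],
    [1,0,0,0.6,0],
    [1,0,0,0.4,0],
    [1,0,0,0.3,0],
    [1,0,0,0.2,0],
    [1,0,0,0.2,0],
    [1,0,0,0,0],
    [1,0,0,0,0],
  ],
)

```text
time: 9.92
tcp_pos: [0.4469, 0.0926, 0.0286]
orientation: [1.0, -0.0, 0.0, 0.0]
force: [-0.9, -0.0, -2.8]
finger_gap: 0.0514
grasp_force: 39.3
```

```bash
python3 - <<'E'
from cell import snapshot
import cv2
i=snapshot("side")["img"][110:230,150:345,::-1]
cv2.imwrite("pics/p1.png",cv2.resize(i,None,fx=3,fy=3,interpolation=cv2.INTER_CUBIC))
E
```

```text
(no output)
```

View pics/p1.png

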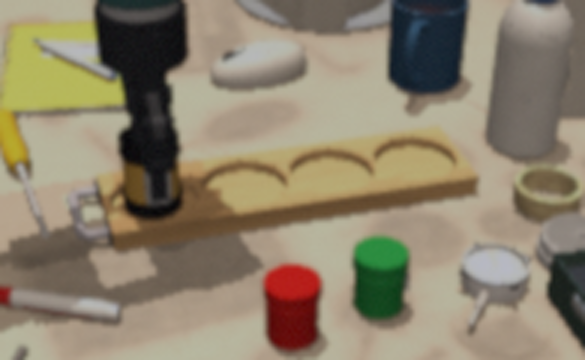

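The liner stands inside the well nearest the handle (151,200), still hanging about 2 mm. I'll set it down, release and lift.

Request:
move_arm(
  series=[
    [1,0,0,0.12,0],
    [1,0,0,0.12,0],
    [1,0,0,0,0],
  ],
)

```text
time: 10.22
tcp_pos: [0.4469, 0.0926, 0.0262]
orientation: [1.0, -0.0, 0.0, 0.0]
force: [-1.3, -1.9, -0.2]
finger_gap: 0.0515
grasp_force: 39.1
```

Request:
move_arm(
  series=[
    [0.3,0,0,0,0],
    [0,0,0,0,0],
    [0,0,0,0,0],
    [0,0,0,0,0],
    [0,0,0,0,0],
    [0,0,0,0,0],
  ],
)

```text
time: 10.72
tcp_pos: [0.4467, 0.0926, 0.0259]
orientation: [1.0, -0.0, 0.0, 0.0]
force: [0.4, -0.2, -0.1]
finger_gap: 0.0857
grasp_force: 0.0
```

Request:
move_arm(
  series=[
    [0,0,0,-1.5,0],
    [0,0,0,-2.5,0],
    [0,0,0,-2.5,0],
    [0,0,0,-2.5,0],
    [0,0,0,-2.5,0],
    [0,0,0,-1.5,0],
    [0,0,0,0,0],
  ],
)

```text
time: 11.3
tcp_pos: [0.4485, 0.0928, 0.1598]
orientation: [1.0, -0.0, 0.003, -0.0]
force: [0.2, -0.5, -0.6]
finger_gap: 0.0857
grasp_force: 0.0
```

Request:
move_arm(
  series=[
    [0,0.12,2.5,0,0],
    [0,0.12,2.5,0,0],
    [0,0.12,2.5,0,0],
    [0,0.12,2.5,0,0],
    [0,0.12,2.5,0,0],
    [0,0.12,2.5,0,0],
    [0,0.12,2.5,0,0],
    [0,0.12,2.5,0,0],
    [0,0.12,2.5,0,0],
    [0,0.12,2.5,0,0],
    [0,0.12,2.5,0,0],
    [0,0.12,2.5,0,0],
    [0,0.12,2.5,0,0],
    [0,0.12,2.5,0,0],
    [0,0,0,0,0],
    [0,0,0,0,0],
    [0,0,0,0,0],
  ],
)

```text
time: 12.72
tcp_pos: [0.4631, -0.2568, 0.1548]
orientation: [1.0, -0.0, -0.001, -0.001]
force: [-0.4, 0.5, 0.8]
finger_gap: 0.0854
grasp_force: 0.0
```

Request:
move_arm(
  series=[
    [0,0,0,1.5,0],
    [0,0,0,2.3,0],
    [0,0,0,2.3,0],
    [0,0,0,2.3,0],
    [0,0,0,2,0],
    [0,0,0,1.3,0],
    [0,0,0,0.8,0],
    [0,0,0,0,0],
    [0,0,0,0,0],
    [0.35,0,0,0,0],
    [0.5,0,0,0,0],
    [1,0,0,0,0],
    [1,0,0,0,0],
    [1,0,0,0,0],
    [1,0,0,0,0],
    [1,0,0,0,0],
    [1,0,0,0,0],
    [1,0,0,0,0],
  ],
  force=40,
)

```text
time: 14.22
tcp_pos: [0.4642, -0.2576, 0.0326]
orientation: [1.0, -0.0, 0.001, 0.0]
force: [-1.2, 2.8, 6.2]
finger_gap: 0.0577
grasp_force: 42.2
```

Request:
move_arm(
  series=[
    [1,0,0,-0.5,0],
    [1,0,0,-1.5,0],
    [1,0,0,-2,0],
    [1,0,0,-2,0],
    [1,0,0,-2,0],
    [1,0,0,-1.5,0],
    [1,0,0,-0.5,0],
    [1,0,0,0,0],
  ],
)

```text
time: 14.88
tcp_pos: [0.4641, -0.2578, 0.1326]
orientation: [1.0, -0.0, 0.001, 0.001]
force: [0.4, 0.4, -1.5]
finger_gap: 0.0579
grasp_force: 43.2
```

```bash
python3 - <<'E'
from cell import snapshot
import cv2
i=snapshot("side")["img"][150:310,150:345,::-1]
cv2.imwrite("pics/g2.png",cv2.resize(i,None,fx=3,fy=3,interpolation=cv2.INTER_CUBIC))
E
```

```text
(no output)
```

View pics/g2.png

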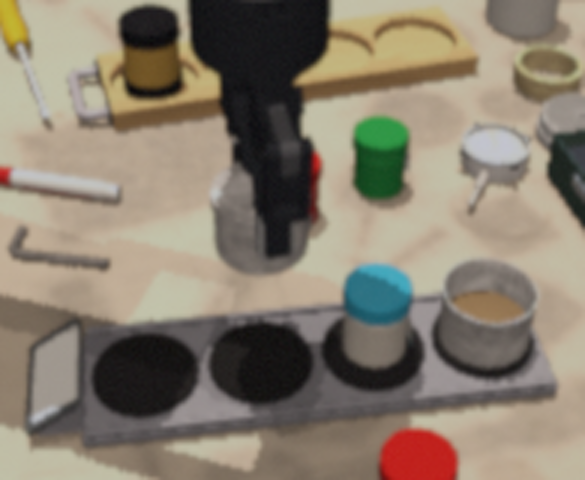

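The lidded tin hangs upright in the fingers at (265,215). The liner stands well in its well at (150,50). On to well 2.

Request:
move_arm(
  series=[
    [1,0.17,-0.9,0,0],
    [1,0.34,-1.8,0,0],
    [1,0.4,-2.13,0,0],
    [1,0.4,-2.13,0,0],
    [1,0.4,-2.13,0,0],
    [1,0.4,-2.13,0,0],
    [1,0.4,-2.13,0,0],
    [1,0.4,-2.13,0,0],
    [1,0.4,-2.13,0,0],
    [1,0.4,-2.13,0,0],
    [1,0.4,-2.13,0,0],
    [1,0.4,-2.13,0,0],
    [1,0.4,-2.13,0,0],
    [1,0.4,-2.13,0,0],
    [1,0.4,-2.13,0,0],
    [1,0.4,-2.13,0,0],
    [1,0.4,-2.1,0,0],
    [1,0.1,-0.56,0,0],
    [1,0,0,0,0],
    [1,0,0,0,0],
  ],
)

```text
time: 16.6
tcp_pos: [0.5289, 0.0943, 0.1298]
orientation: [1.0, 0.0, -0.001, 0.0]
force: [-0.0, -0.4, -1.3]
finger_gap: 0.0578
grasp_force: 43.3
```

Request:
move_arm(
  series=[
    [1,0,0,0.8,0],
    [1,0,0,1.6,0],
    [1,0,0,2,0],
    [1,0,0,2,0],
    [1,0,0,1.6,0],
    [1,0,0,1,0],
    [1,0,0,0.6,0],
    [1,0,0,0.4,0],
    [1,0,0,0.3,0],
    [1,0,0,0.2,0],
    [1,0,0,0.2,0],
    [1,0,0,0,0],
    [1,0,0,0,0],
  ],
)

```text
time: 17.68
tcp_pos: [0.5298, 0.0944, 0.0243]
orientation: [1.0, -0.0, 0.0, 0.0]
force: [0.9, -0.4, -1.0]
finger_gap: 0.058
grasp_force: 43.3
```

Request:
move_arm(
  series=[
    [1,0,0,0.1,0],
    [1,0,0,0.1,0],
    [1,0,0,0,0],
  ],
)

```text
time: 17.93
tcp_pos: [0.53, 0.0945, 0.0228]
orientation: [1.0, -0.0, 0.0, 0.0]
force: [-3.6, -0.1, 3.9]
finger_gap: 0.0575
grasp_force: 43.6
```

Request:
move_arm(
  series=[
    [0.3,0,0,0,0],
    [0,0,0,0,0],
    [0,0,0,0,0],
    [0,0,0,0,0],
    [0,0,0,0,0],
    [0,0,0,0,0],
  ],
)

```text
time: 18.43
tcp_pos: [0.5296, 0.0944, 0.0218]
orientation: [1.0, -0.0, -0.0, 0.0]
force: [0.1, -0.2, 0.0]
finger_gap: 0.0852
grasp_force: 0.0
```

Request:
move_arm(
  series=[
    [0,0,0,-1,0],
    [0,0,0,-2,0],
    [0,0,0,-2.5,0],
    [0,0,0,-2.5,0],
    [0,0,0,-2.5,0],
    [0,0,0,-2,0],
    [0,0,0,-1,0],
    [0,0,0,0,0],
    [0,0,0,0,0],
  ],
)

```text
time: 19.18
tcp_pos: [0.5295, 0.0944, 0.1567]
orientation: [1.0, -0.0, 0.0, 0.0]
force: [-0.5, -0.3, -0.3]
finger_gap: 0.0852
grasp_force: 0.0
```

Request:
move_arm(
  series=[
    [0,0.07,2.58,0,0],
    [0,0.07,2.58,0,0],
    [0,0.07,2.58,0,0],
    [0,0.07,2.58,0,0],
    [0,0.07,2.58,0,0],
    [0,0.07,2.58,0,0],
    [0,0.07,2.58,0,0],
    [0,0.07,2.58,0,0],
    [0,0.07,2.58,0,0],
    [0,0.07,2.58,0,0],
    [0,0.07,2.58,0,0],
    [0,0.07,2.58,0,0],
    [0,0.07,2.58,0,0],
    [0,0.07,2.58,0,0],
    [0,0,0,0,0],
    [0,0,0,0,0],
    [0,0,0,0,0],
  ],
)

```text
time: 20.6
tcp_pos: [0.5388, -0.2661, 0.1552]
orientation: [1.0, -0.0, -0.001, -0.001]
force: [0.3, 0.9, 0.3]
finger_gap: 0.0849
grasp_force: 0.0
```

Request:
move_arm(
  series=[
    [0,0,0,1.5,0],
    [0,0,0,2.3,0],
    [0,0,0,2.3,0],
    [0,0,0,2.3,0],
    [0,0,0,1.6,0],
    [0,0,0,0.8,0],
    [0,0,0,0.1,0],
    [0,0,0,0,0],
    [0,0,0,0,0],
    [0.5,0,0,0,0],
    [0.6,0,0,0,0],
    [1,0,0,0,0],
    [1,0,0,0,0],
    [1,0,0,0,0],
    [1,0,0,0,0],
    [1,0,0,0,0],
    [1,0,0,0,0],
    [1,0,0,0,0],
  ],
  force=40,
)

```text
time: 22.1
tcp_pos: [0.5398, -0.267, 0.0488]
orientation: [1.0, -0.0, 0.001, 0.0]
force: [-1.9, 1.2, 5.9]
finger_gap: 0.0444
grasp_force: 40.6
```

```bash
python3 - <<'E'
from cell import snapshot
import cv2
i=snapshot("side")["img"][150:310,150:345,::-1]
cv2.imwrite("pics/g3.png",cv2.resize(i,None,fx=3,fy=3,interpolation=cv2.INTER_CUBIC))
E
```

```text
(no output)
```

View pics/g3.png

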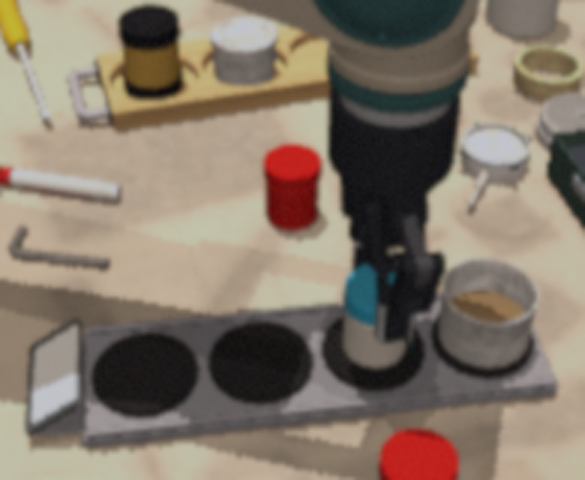

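The jar is gripped at its lid (375,300) and upright, and the tin and liner stand well in their wells. Lifting and carrying to well 3.

Request:
move_arm(
  series=[
    [1,0,0,-0.5,0],
    [1,0,0,-1.5,0],
    [1,0,0,-2,0],
    [1,0,0,-2,0],
    [1,0,0,-2,0],
    [1,0,0,-1.5,0],
    [1,0,0,-0.5,0],
    [1,0,0,0,0],
  ],
)

```text
time: 22.82
tcp_pos: [0.5397, -0.2671, 0.1491]
orientation: [1.0, -0.0, 0.001, 0.001]
force: [0.0, -0.5, -0.0]
finger_gap: 0.0441
grasp_force: 41.0
```

Request:
move_arm(
  series=[
    [1,0.18,-0.9,0,0],
    [1,0.37,-1.8,0,0],
    [1,0.44,-2.15,0,0],
    [1,0.44,-2.15,0,0],
    [1,0.44,-2.15,0,0],
    [1,0.44,-2.15,0,0],
    [1,0.44,-2.15,0,0],
    [1,0.44,-2.15,0,0],
    [1,0.44,-2.15,0,0],
    [1,0.44,-2.15,0,0],
    [1,0.44,-2.15,0,0],
    [1,0.44,-2.15,0,0],
    [1,0.44,-2.15,0,0],
    [1,0.44,-2.15,0,0],
    [1,0.44,-2.15,0,0],
    [1,0.44,-2.15,0,0],
    [1,0.44,-2.15,0,0],
    [1,0.32,-1.4,0,0],
    [1,0,0,0,0],
    [1,0,0,0,0],
  ],
)

```text
time: 24.48
tcp_pos: [0.6135, 0.0973, 0.1465]
orientation: [1.0, 0.001, -0.001, 0.0]
force: [-0.1, -0.0, -1.6]
finger_gap: 0.0442
grasp_force: 41.0
```

```bash
python3 - <<'E'
from cell import snapshot
import cv2
i=snapshot("side")["img"][90:250,170:365,::-1]
cv2.imwrite("pics/g4.png",cv2.resize(i,None,fx=3,fy=3,interpolation=cv2.INTER_CUBIC))
E
```

```text
(no output)
```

View pics/g4.png

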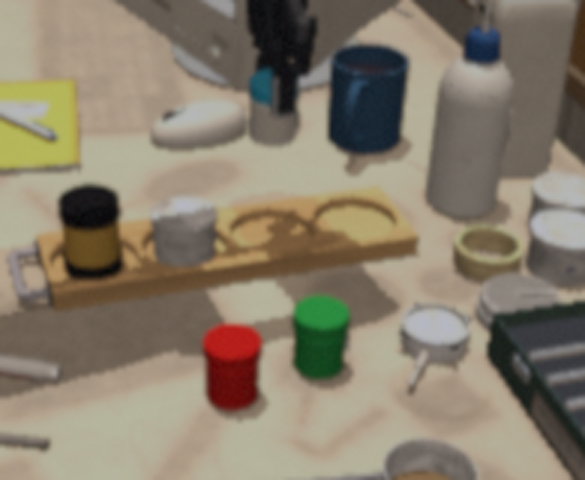

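The jar hangs upright at (273,110) above well 3. The bottle stands clear to the right (470,130).

Request:
move_arm(
  series=[
    [1,0,0,0.8,0],
    [1,0,0,1.6,0],
    [1,0,0,2,0],
    [1,0,0,2,0],
    [1,0,0,1.6,0],
    [1,0,0,1,0],
    [1,0,0,0.6,0],
    [1,0,0,0.4,0],
    [1,0,0,0.3,0],
    [1,0,0,0.2,0],
    [1,0,0,0.2,0],
    [1,0,0,0,0],
    [1,0,0,0,0],
  ],
)

```text
time: 25.62
tcp_pos: [0.6143, 0.0967, 0.0413]
orientation: [1.0, -0.0, 0.0, 0.0]
force: [0.3, 0.9, -0.3]
finger_gap: 0.0443
grasp_force: 41.0
```

Request:
move_arm(
  series=[
    [1,0,0,0.1,0],
    [1,0,0,0.1,0],
    [1,0,0,0,0],
  ],
)

```text
time: 25.87
tcp_pos: [0.6142, 0.0967, 0.0389]
orientation: [1.0, -0.0, 0.0, 0.0]
force: [-0.3, -0.2, -0.1]
finger_gap: 0.0442
grasp_force: 41.0
```

Request:
move_arm(
  series=[
    [1,0,0,0.05,0],
    [1,0,0,0,0],
    [0.4,0,0,0,0],
    [0,0,0,0,0],
    [0,0,0,0,0],
    [0,0,0,0,0],
    [0,0,0,0,0],
    [0,0,0,0,0],
  ],
)

```text
time: 26.53
tcp_pos: [0.6141, 0.0966, 0.0383]
orientation: [1.0, -0.0, -0.0, 0.0]
force: [0.2, 1.0, -0.3]
finger_gap: 0.0853
grasp_force: 0.0
```

Request:
move_arm(
  series=[
    [0,0,0,-1,0],
    [0,0,0,-2,0],
    [0,0,0,-2.5,0],
    [0,0,0,-2.5,0],
    [0,0,0,-2.5,0],
    [0,0,0,-1.5,0],
    [0,0,0,0,0],
    [0,0,0,0,0],
  ],
)

```text
time: 27.2
tcp_pos: [0.6145, 0.0967, 0.1596]
orientation: [1.0, -0.0, 0.001, -0.0]
force: [0.6, -0.1, -1.4]
finger_gap: 0.0853
grasp_force: 0.0
```

Request:
move_arm(
  series=[
    [0,0,2.48,0,0],
    [0,0,2.48,0,0],
    [0,0,2.48,0,0],
    [0,0,2.48,0,0],
    [0,0,2.48,0,0],
    [0,0,2.48,0,0],
    [0,0,2.48,0,0],
    [0,0,2.48,0,0],
    [0,0,2.48,0,0],
    [0,0,2.48,0,0],
    [0,0,2.48,0,0],
    [0,0,2.48,0,0],
    [0,0,2.48,0,0],
    [0,0,2.48,0,0],
    [0,0,2.48,0,0],
    [0,0,0,0,0],
    [0,0,0,0,0],
    [0,0,0,0,0],
  ],
)

```text
time: 28.7
tcp_pos: [0.6136, -0.2746, 0.1569]
orientation: [1.0, -0.0, -0.001, -0.001]
force: [-0.3, -0.7, 0.6]
finger_gap: 0.0851
grasp_force: 0.0
```

Request:
move_arm(
  series=[
    [0,0,0,1.5,0],
    [0,0,0,2,0],
    [0,0,0,2,0],
    [0,0,0,2,0],
    [0,0,0,1,0],
    [0,0,0,0.5,0],
    [0,0,0,0,0],
    [0,0,0,0,0],
  ],
)

```text
time: 29.37
tcp_pos: [0.6145, -0.2751, 0.0695]
orientation: [1.0, 0.0, 0.001, 0.0]
force: [0.6, 0.0, -0.1]
finger_gap: 0.0851
grasp_force: 0.0
```

```bash
python3 - <<'E'
from cell import snapshot
import cv2
i=snapshot("side")["img"][150:310,150:345,::-1]
cv2.imwrite("pics/g5.png",cv2.resize(i,None,fx=3,fy=3,interpolation=cv2.INTER_CUBIC))
E
```

```text
(no output)
```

View pics/g5.png

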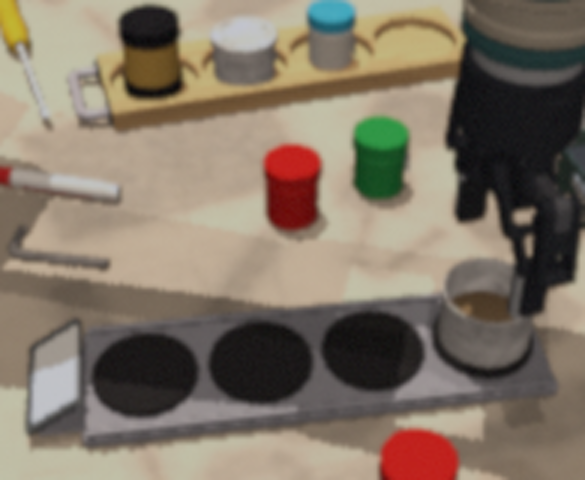

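```bash
python3 - <<'E'
import numpy as np,cv2
d=np.load("side0.npz");E=d["extrinsics"];f=192/np.tan(np.radians(float(d["fov_y"]))/2)
def pr(p):
    c=E[:3,:3]@np.array(p)+E[:3,3];return ((f*c[0]/c[2]+d["cx"]-150)*3+1).round(1),((f*c[1]/c[2]+d["cy"]-150)*3+1).round(1)
for p in [(.6145,-.330,.0825),(.6145,-.220,.0825),(.6145,-.275,.06),(.6145,-.275,.018),(.540,-.267,.074),(.54,-.3,.049)]:print(p,pr(p))
E
```

```text
(0.6145, -0.33, 0.0825) (np.float64(530.9), np.float64(324.0))
(0.6145, -0.22, 0.0825) (np.float64(464.1), np.float64(210.8))
(0.6145, -0.275, 0.06) (np.float64(491.6), np.float64(289.2))
(0.6145, -0.275, 0.018) (np.float64(484.6), np.float64(333.8))
(0.54, -0.267, 0.074) (np.float64(381.7), np.float64(285.2))
(0.54, -0.3, 0.049) (np.float64(395.9), np.float64(349.3))
```

The fingers appear at (532,300) and (468,210), as predicted for a gripper centred on the tin (rim at 489,288). I'll descend and grip.

Request:
move_arm(
  series=[
    [0,0,0,1.5,0],
    [0,0,0,1.5,0],
    [0,0,0,0.8,0],
    [0,0,0,0,0],
    [0.3,0,0,0,0],
    [0.4,0,0,0,0],
    [1,0,0,0,0],
    [1,0,0,0,0],
    [1,0,0,0,0],
    [1,0,0,0,0],
    [1,0,0,0,0],
    [1,0,0,0,0],
    [1,0,0,0,0],
  ],
  force=40,
)

```text
time: 30.5
tcp_pos: [0.6149, -0.2758, 0.0325]
orientation: [1.0, -0.0, 0.001, 0.001]
force: [-1.2, 0.6, 6.1]
finger_gap: 0.0615
grasp_force: 44.1
```

Request:
move_arm(
  series=[
    [1,0,0,-0.5,0],
    [1,0,0,-1.5,0],
    [1,0,0,-2,0],
    [1,0,0,-2,0],
    [1,0,0,-2,0],
    [1,0,0,-1.5,0],
    [1,0,0,-0.5,0],
    [1,0,0,0,0],
  ],
)

```text
time: 31.17
tcp_pos: [0.6146, -0.2756, 0.1322]
orientation: [1.0, -0.0, 0.001, 0.001]
force: [-0.1, -0.3, -1.9]
finger_gap: 0.061
grasp_force: 43.8
```

Request:
move_arm(
  series=[
    [1,0,0,0,0.05],
    [1,0,0,0,0.1],
    [1,0,0,0,0.1],
    [1,0,0,0,0.1],
    [1,0,0,0,0.1],
    [1,0,0,0,0.05],
    [1,0,0,0,0],
  ],
)

```text
time: 31.75
tcp_pos: [0.6133, -0.275, 0.1282]
orientation: [0.969, -0.248, -0.002, -0.0]
force: [0.2, -0.2, -1.7]
finger_gap: 0.0611
grasp_force: 43.7
```

Request:
move_arm(
  series=[
    [1,-0.27,-0.95,0,0],
    [1,-0.5,-1.8,0,0],
    [1,-0.62,-2.15,0,0],
    [1,-0.62,-2.15,0,0],
    [1,-0.62,-2.15,0,0],
    [1,-0.62,-2.15,0,0],
    [1,-0.62,-2.15,0,0],
    [1,-0.62,-2.15,0,0],
    [1,-0.62,-2.15,0,0],
    [1,-0.62,-2.15,0,0],
    [1,-0.62,-2.15,0,0],
    [1,-0.62,-2.15,0,0],
    [1,-0.62,-2.15,0,0],
    [1,-0.62,-2.15,0,0],
    [1,-0.62,-2.15,0,0],
    [1,-0.62,-2.15,0,0],
    [1,-0.62,-2.15,0,0],
    [1,-0.55,-1.74,0,0],
    [1,0,0,0,0],
    [1,0,0,0,0],
  ],
)

```text
time: 33.42
tcp_pos: [0.6965, 0.0995, 0.1294]
orientation: [0.969, -0.246, -0.001, 0.0]
force: [-0.4, -0.4, -1.2]
finger_gap: 0.0609
grasp_force: 43.8
```

```bash
python3 - <<'E'
from cell import snapshot,status
import cv2
print(status.sense()["joints"].round(2))
i=snapshot("side")["img"][90:250,170:365,::-1]
cv2.imwrite("pics/g6.png",cv2.resize(i,None,fx=3,fy=3,interpolation=cv2.INTER_CUBIC))
E
```

```text
[ 0.09  0.61  0.92 -0.    1.61  2.16]
```

View pics/g6.png

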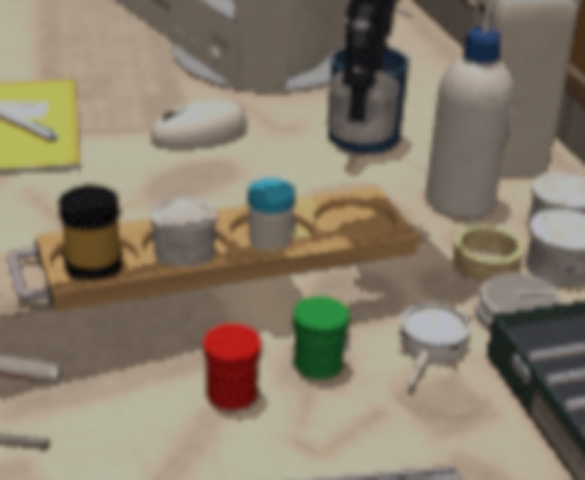

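The open tin hangs upright at (362,110), over well 4 (360,215). The bottle at (470,130) is clear of the gripper.

Request:
move_arm(
  series=[
    [1,0,0,0.8,0],
    [1,0,0,1.6,0],
    [1,0,0,2,0],
    [1,0,0,2,0],
    [1,0,0,1.5,0],
    [1,0,0,0.9,0],
    [1,0,0,0.6,0],
    [1,0,0,0.4,0],
    [1,0,0,0.3,0],
    [1,0,0,0.2,0],
    [1,0,0,0,0],
    [1,0,0,0,0],
  ],
)

```text
time: 34.47
tcp_pos: [0.6974, 0.098, 0.0281]
orientation: [0.969, -0.247, 0.001, -0.0]
force: [0.5, -0.9, -0.4]
finger_gap: 0.0609
grasp_force: 43.8
```

Request:
move_arm(
  series=[
    [1,0,0,0.1,0],
    [1,0,0,0.05,0],
    [1,0,0,0,0],
  ],
)

```text
time: 34.72
tcp_pos: [0.6971, 0.098, 0.026]
orientation: [0.969, -0.247, 0.0, 0.0]
force: [0.7, -0.2, -1.9]
finger_gap: 0.061
grasp_force: 43.8
```

Request:
move_arm(
  series=[
    [1,0,0,0.15,0],
    [1,0,0,0.15,0],
    [1,0,0,0.05,0],
    [1,0,0,0,0],
  ],
)

```text
time: 35.05
tcp_pos: [0.6971, 0.098, 0.0226]
orientation: [0.969, -0.247, 0.0, 0.0]
force: [-0.4, 0.4, 0.9]
finger_gap: 0.0613
grasp_force: 43.9
```

Request:
move_arm(
  series=[
    [0.3,0,0,0,0],
    [0,0,0,0,0],
    [0,0,0,0,0],
    [0,0,0,0,0],
    [0,0,0,0,0],
    [0,0,0,0,0],
    [0,0,0,0,0],
  ],
)

```text
time: 35.63
tcp_pos: [0.6971, 0.098, 0.0224]
orientation: [0.969, -0.247, 0.0, 0.0]
force: [0.4, -0.6, -0.5]
finger_gap: 0.0851
grasp_force: 0.0
```

Request:
move_arm(
  series=[
    [0,0,0,-1,0],
    [0,0,0,-2,0],
    [0,0,0,-2.5,0],
    [0,0,0,-2.5,0],
    [0,0,0,-2.5,0],
    [0,0,0,-2.5,0],
    [0,0,0,-2.5,0],
    [0,-2,0,-2.5,0],
    [0,-2,0,-2.5,0],
    [0,-2,0,-2.5,0],
    [0,-2,0,-2,0],
    [0,-2,0,-2,0],
    [0,-2,0,0,0],
    [0,-2,0,0,0],
    [0,0,0,0,0],
    [0,0,0,0,0],
    [0,0,0,0,0],
  ],
)

```text
time: 37.05
tcp_pos: [0.5745, 0.1648, 0.2928]
orientation: [0.969, -0.248, 0.0, 0.0]
force: [-0.1, -0.6, 0.4]
finger_gap: 0.0858
grasp_force: 0.0
```

```bash
python3 - <<'E'
from w import wrist
from cell import snapshot
import cv2,numpy as np
wrist("w3")
s=snapshot("side")["img"][110:230,150:345,::-1]
a=cv2.resize(s,(780,240),interpolation=cv2.INTER_CUBIC)
b=cv2.resize(cv2.imread("pics/w3.png")[:300],(614,360))
b=cv2.copyMakeBorder(b,0,0,0,166,cv2.BORDER_CONSTANT)
cv2.imwrite("pics/f1.png",np.vstack([a,b]))
E
```

```text
37.05 [0.5745 0.1648 0.2928] [ 0.22  0.26  1.05 -0.    1.83  2.29] [[0.877, -0.48, 0.001], [-0.48, -0.877, -0.0], [0.001, -0.0, -1.0]] cam [0.632 0.134 0.435]
```

View pics/f1.png

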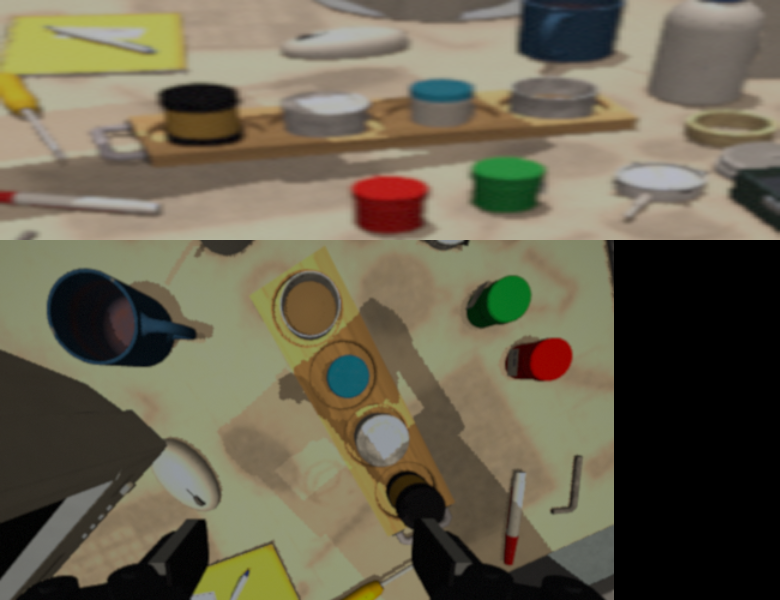

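All four samples stand in their wells. From the handle, in the lower view: liner (412,495), lidded tin (382,440), jar (348,376), open tin (310,305).

```bash
python3 -c "
from cell import job
print(job.sign_off())"
```

```text
the job is handed in; nothing more can be done
None
```

The job is handed in: from the handle outwards the carrier holds the liner, lidded tin, jar and open tin, upright in their wells and released, at about 37 s of the 96 s allowed.

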